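# Populate a control-panel rail in circuit order

### The job

Fit out the rail of this control panel in circuit order: starting beside the main switch, seat the circuit breaker, then the power supply, the controller and the relay socket, so that the socket ends up beside the terminal strip, spaced evenly with about 20 mm of air between all neighbours, and plug the relay fully into its socket. Set each one down gently and squarely over the rail, without dropping or tipping it, and leave the screw tray and the tape where they are.

Things in the scene. Friction and masses are not known exactly. Their poses are not given: they have to be found in the camera images.
- breaker: Circuit breaker: white, blue toggle on top (to z 73), 90 x 36 x 66 mm, 0.2 kg. Origin: centre of underside; x along the 90, y along the width, z up. Grip the nose: x +-22.5 mm, full width, z 44 to 66; shoulders beside it are 44 high. Channel in the underside for the rail: x +-20.5 mm, 8 deep, along y. Seated: origin 11 mm above table, y along rail, either way round.
- psu: Power supply: silver, black vent slots on top, green shoulders, 90 x 54 x 66 mm, 0.3 kg. Origin: centre of underside; x along the 90, y along the width, z up. Grip the nose: x +-22.5 mm, full width, z 44 to 66; shoulders beside it are 44 high. Channel in the underside for the rail: x +-20.5 mm, 8 deep, along y. Seated: origin 11 mm above table, y along rail, either way round.
- controller: Controller: dark grey, pale green display, white keys, 90 x 72 x 66 mm, 0.25 kg. Origin: centre of underside; x along the 90, y along the width, z up. Grip the nose: x +-22.5 mm, full width, z 44 to 66; shoulders beside it are 44 high. Channel in the underside for the rail: x +-20.5 mm, 8 deep, along y. Seated: origin 11 mm above table, y along rail, either way round.
- socket: Relay socket: blue, 84 (x) x 46 (y) x 44 mm, 80 g. Origin: centre of underside, z up. Grip the raised middle: x +-24 mm, full width, z 24 to 44; tiers beside it are 24 high. Well in its top for the relay: 34 (x) x 30 (y) mm, 6 deep, chamfered. Channel in the underside for the rail: x +-20.5 mm, 8 deep, along y. Seated: origin 11 mm above table, y along rail, either way round.
- relay: Plug-in relay: clear, whitish cover with a copper coil inside, black base, orange tab on top, 90 g. Origin: centre of underside, z up. Pin base 30 (x) x 26 (y) mm, z 0 to 8; above it the cover, 40 (x) x 36 (y) mm, z 8 to 58 (tab to 60): grip the cover along x. Plugged in: its origin 38 mm above the socket's origin, x along the socket's x (or a half turn from it).
- plate: Steel mounting plate, fixed, 200 (x) x 460 (y) x 4 mm. Origin: centre of underside, at table height. The aluminium top-hat rail runs along y through the origin: 440 mm long, 35 wide, its top 19 mm above the table. Grey slotted cable ducts 25 mm wide, 44 mm high above the table, run along y at x = -81 and +81 mm.
- main_switch: Main switch, fixed on the rail 187 mm from its middle, at either end: grey, 80 (x) x 50 (y, along the rail) mm, yellow face, red rotary handle, top 95 mm above the table. Origin: on the rail's centre line, middle of its width, 11 mm above the table.
- terminals: Terminal strip, fixed on the rail 187 mm from its middle, at the other end: grey, blue and green slices, 66 (x) x 48 (y, along the rail) mm, top 58 mm above the table. Origin: on the rail's centre line, middle of its width, 11 mm above the table.
- screw_tray: Small orange tray of screws with four compartments, 86 x 62 x 24 mm, loose, to be left alone. Origin: centre of its underside.
- tape: Roll of black insulating tape lying flat, 68 mm across, 19 mm high, loose, to be left alone. Origin: centre of its underside.
Things that resemble listed ones, but are neither listed nor needed, are in the scene too. What is shaped like the relay but turquoise is not meant. What is shaped like the psu but pink is not meant.

How it is judged (in metres and radians):
At the end, for the whole second after the job is handed in: All four units seated on the rail (origins 8-13.5 mm above table, within 6 mm of its centre line, square within 0.25 rad) in order from main switch to terminals, 8-42 mm between all neighbours; relay home in the socket (35.5-40.5 mm above its origin, within 5 mm); level, released, at rest (x of breaker in the frame of plate between -0.006 and 0.006 m and z of breaker in the frame of plate between 0.008 and 0.0135 m and angle between the x axis of each of breaker, psu, controller, socket and the x axis of plate, either way round below 0.25 rad and angle between each of breaker, psu, controller, socket, relay's own z axis and vertical below 0.08 rad and linear speed of each of breaker, psu, controller, socket, relay below 0.02 m/s and x of psu in the frame of plate between -0.006 and 0.006 m and z of psu in the frame of plate between 0.008 and 0.0135 m and x of controller in the frame of plate between -0.006 and 0.006 m and z of controller in the frame of plate between 0.008 and 0.0135 m and x of socket in the frame of plate between -0.006 and 0.006 m and z of socket in the frame of plate between 0.008 and 0.0135 m and horizontal distance between main_switch and breaker between 0.051 and 0.085 m and horizontal distance between breaker and psu between 0.053 and 0.087 m and horizontal distance between psu and controller between 0.071 and 0.105 m and horizontal distance between controller and socket between 0.067 and 0.101 m and horizontal distance between socket and terminals between 0.055 and 0.089 m and x of relay in the frame of socket between -0.005 and 0.005 m and y of relay in the frame of socket between -0.005 and 0.005 m and z of relay in the frame of socket between 0.0355 and 0.0405 m); the robot touches nothing.
It fails at once if the screw tray was shifted by more than 20 mm (distance of screw_tray from where it was at the start of the episode above 0.02 m).
It fails at once if the roll of tape was shifted by more than 20 mm (distance of tape from where it was at the start of the episode above 0.02 m).
It fails at once if a unit or the relay was tipped over (angle between any of breaker, psu, controller, socket, relay's own z axis and vertical above 0.7 rad).
It fails at once if a unit or the relay was dropped (falling free at over 0.6 m/s, that is from about 18 mm or more) ((linear speed of breaker above 0.6 m/s and contact force between breaker and the fingers below 0.1 N) or (linear speed of psu above 0.6 m/s and contact force between psu and the fingers below 0.1 N) or (linear speed of controller above 0.6 m/s and contact force between controller and the fingers below 0.1 N) or (linear speed of socket above 0.6 m/s and contact force between socket and the fingers below 0.1 N) or (linear speed of relay above 0.6 m/s and contact force between relay and the fingers below 0.1 N)).
It also fails if it takes over 131 s, if anything falls off the work surface, if the arm or the gripper's body presses on something with over 40 N, if the wrist force passes 120 N, or if a joint passes its speed limit or range.

### The arm

A 6-joint arm with a two-finger parallel gripper is mounted at the origin on the work surface. World frame = base frame: x ahead of the robot, y to its left, z up, the work surface at z = 0. Lengths are in m, angles in degrees, forces in N, time in s.
With the tool pointing down it reaches from about 0.35 to 0.875 m from the base axis. Payload 4.2 kg.
Tool frame: the origin (TCP) lies midway between the tips of the shut fingers; the grasp point (between the pads) lies 19 mm behind it; y points along the fingers, z is the direction in which the jaws open and shut, and the axes are right-handed (so a half turn about y gives the same grasp; the last joint's range is limited). The gripper opens to 87 mm and grips with 3 to 60 N. Pads are 19 mm wide; open, the fingers measure 117 mm over their backs; the gripper's body (75 mm by 190 mm) begins 51 mm behind the grasp point.
Start: joints at [-50.214, 22.042, 0.453, 0, -68.411, -14.817], TCP at [0.264, -0.567, 0.202] pointing down, gripper open.
Joint ranges: [-179.83, 179.83], [-69.29, 118.12], [-61.27, 80.66], [-181.25, 117.63], [-171.15, -9.14], [-177.46, 177.46]. Speed limits (degrees/s): [159.86, 159.86, 180, 180, 180, 180].

### API

Orientations are given as [roll, pitch, yaw] about the fixed x, y, z axes, in that order (R = Rz(yaw) Ry(pitch) Rx(roll)).
In Python, from workcell import env gives the robot as it stands. The module is installed in compiled form; this text tells all that it offers. Calls block until the motion is done:
- env.goto(position, orientation): joint-space move of the TCP to a pose.
- env.move_straight(position, rotation=None, rate=0.15, force_limit=None): straight line of the TCP; rotation=None keeps the orientation; rate is the mean speed in m/s. With force_limit (N) it stops when the force on the tool has changed by that much, and returns True; else False.
- env.set_joints(angles): joint-space move.
- env.gripper_to(opening, grasp_force=None): opening from 0.0 (shut) to 1.0 (fully open); grasp_force is the grip in N (None keeps the last); returns when the fingers have stopped.
- env.dwell(seconds).
- env.inverse_kinematics(position, orientation): joint angles nearest the present ones, or None.
- env.read_state(): the state.
- env.grab_frame(name): name is "side" or "top" or "wrist"; returns a dict with "image" (420x560x3 uint8, blue, green, red), "fx", "fy", "cx", "cy" (pixels), "position" and "orientation" of the camera in the world. Camera axes: x right, y up, looking along -z (the intrinsics and any distortion apply to the point x, -y, -z); pixel columns grow to the right and rows downward; lengths in m; the calibration is good to about 2 mm. A picture is of the moment at which its call begins. There is no depth.
A pose or a line that the arm cannot do raises env.Unreachable and nothing moves.
- env.close_job(): hands the job in, once; it reports no verdict.
Trained networks look in a picture, given as the dict that the camera call returned (one of the last four; its "shot" number tells which), for a name from the list of things; names that differ only in an ending like _2 or _b are one class to them, and where a whole thing is asked for, a point or a joint stands for the part that bears it (a point fixed in the world has none). Each returns a list of dicts, best first, with "score" (0 to 1); they miss things now and then, are a little off and sometimes report something else, mostly with a low value. They report only what shows in the picture. A call takes as long as a camera call. They do not tell look-alikes from the thing itself.
- env.search_frame(picture, thing): "xyz" ([x, y, z] in m, in world coordinates, good to about 4 mm: the middle of the surface that is visible of it).
- env.trace(picture, thing): "mask" (420x560 bool, what is visible of it).
The state is a dict: "clock": time; "joint_positions": joint angles; "qvel": joint speeds; "joint_torque": joint torques, N m; "position": TCP position; "tool_rot": TCP orientation; "force": force on the tool from outside, world axes, zero at the start; "wrist_torque": the same for the moment, N m; "opening": opening from 0.0 (shut) to 1.0 (fully open).
Only numpy, scipy, OpenCV 4.12 (cv2) and the standard library are available. Lean on these libraries where they do the work, as an engineer would, in place of code of your own. Each camera call takes 0.05 s, during which the arm holds its last target. There are 200 camera calls.

## Working session

There is one attempt and no reset: what is moved stays moved. The work goes in short steps, each a Python script; the robot and the scene stay as the last script left them, time stands still between calls to the robot, and variables do not carry over. Pictures are saved under pics/ and viewed, about 12 in all and at most 16, crops included, and the job is handed in when it is done.

```bash
mkdir -p pics
cat > h.py <<'E'
import numpy as np, cv2
from workcell import env
from scipy.spatial.transform import Rotation as R
E
python3 - <<'E'
from h import *
for n in ("top","side"):
    f=env.grab_frame(n); cv2.imwrite(f"pics/{n}0.png",f["image"])
    print(n,{k:np.round(v,4).tolist() for k,v in f.items() if k!="image"})
    for t in "breaker psu controller socket relay plate main_switch terminals screw_tray tape".split():
        print(t,[(np.round(d["xyz"],3).tolist(),round(d["score"],2)) for d in env.search_frame(f,t)][:4])
s=env.read_state();print(s)
E
```

```text
top {'fx': 413.7589, 'fy': 413.7589, 'cx': 280.797, 'cy': 203.6974, 'position': [0.3026, -0.0107, 0.8464], 'orientation': [9.4706, 2.1434, -91.2827], 'shot': 1}
breaker [([0.432, -0.013, 0.057], 0.74)]
psu [([0.372, -0.262, 0.045], 0.84), ([0.228, -0.249, 0.049], 0.76), ([0.428, -0.132, 0.057], 0.16)]
controller [([0.372, 0.259, 0.043], 0.74)]
socket [([0.434, 0.138, 0.04], 0.83), ([0.372, 0.261, 0.044], 0.43)]
relay [([0.43, -0.131, 0.057], 0.93), ([0.323, -0.174, 0.06], 0.76), ([0.339, -0.082, 0.062], 0.6), ([0.639, 0.175, 0.068], 0.33)]
plate [([0.644, -0.009, 0.005], 0.76)]
main_switch []
terminals [([0.625, -0.189, 0.05], 0.67)]
screw_tray [([0.464, 0.359, 0.006], 0.89)]
tape [([0.461, -0.344, 0.012], 0.89)]
side {'fx': 453.3684, 'fy': 453.3684, 'cx': 274.3926, 'cy': 210.4138, 'position': [0.2317, 0.8993, 0.5497], 'orientation': [60.6128, 0.2361, -166.0993], 'shot': 2}
breaker [([0.432, -0.003, 0.036], 0.88)]
psu [([0.224, -0.224, 0.04], 0.86), ([0.38, -0.247, 0.044], 0.57), ([0.642, 0.206, 0.053], 0.22)]
controller []
socket [([0.438, 0.166, 0.025], 0.75)]
relay [([0.427, -0.12
[... 227 characters left out ...]
.464, -0.331, 0.013], 0.68)]
{'clock': 1.1, 'joint_positions': array([-5.02141387e+01,  2.20426978e+01,  4.52086628e-01,  5.26205146e-04,
       -6.84122000e+01, -1.48166829e+01]), 'qvel': array([ 0.05872495, -0.00453608, -0.02963711,  0.03645363,  0.09992593,
       -0.07532873]), 'joint_torque': array([ 5.03532628e-04, -3.90475380e+01,  1.87621021e+01,  4.22441438e+00,
        1.53891114e-02, -1.73889856e-05]), 'position': array([ 0.26383754, -0.56654964,  0.20173701]), 'tool_rot': array([-8.99974074e+01,  1.19190464e-03,  2.49693720e+01]), 'force': array([ 0.85898106,  1.00372679, -0.2151631 ]), 'wrist_torque': array([-0.05828322,  0.02599904, -0.0489962 ]), 'opening': 0.9992997247433489}
```

View pics/top0.png

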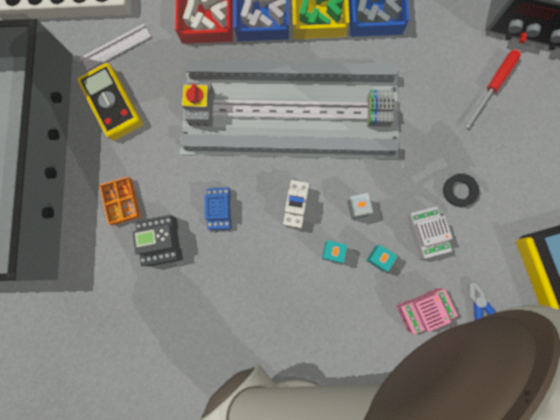

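View pics/side0.png

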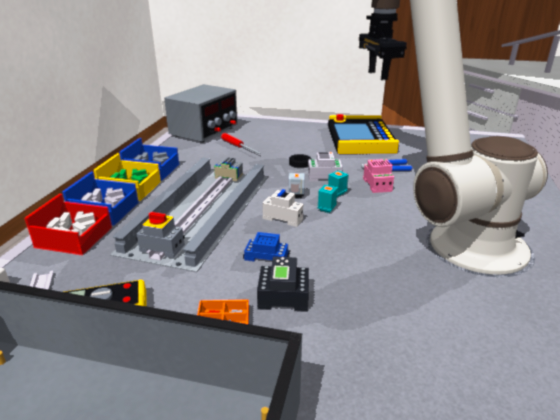

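Top view: the silver psu is at px (432,232) and its pink look-alike at (428,310). The whitish relay is at (361,205), with turquoise ones at (336,251) and (383,259). The main switch is at the +y end (197,97) and the terminals at the -y end (381,107). Next I'll fit the models to the masks and look from the wrist camera.

```bash
cat > h.py <<'E'
import numpy as np, cv2
from workcell import env
from scipy.spatial.transform import Rotation as R
from scipy.optimize import minimize
# boxes: (hx, hy, z0, z1)
M=dict(breaker=[(.045,.018,0,.044),(.0225,.018,.044,.066)],psu=[(.045,.027,0,.044),(.0225,.027,.044,.066)],
 controller=[(.045,.036,0,.044),(.0225,.036,.044,.066)],socket=[(.042,.023,0,.024),(.024,.023,.024,.044)],
 relay=[(.015,.013,0,.008),(.02,.018,.008,.058)],screw_tray=[(.043,.031,0,.024)],
 main_switch=[(.04,.025,-.007,.055)],terminals=[(.033,.024,-.004,.047)])
def proj(f,P):
    c=R.from_euler('xyz',f["orientation"],degrees=True).inv().apply(np.asarray(P)-f["position"])
    return np.c_[f["fx"]*c[:,0]/-c[:,2]+f["cx"], f["fy"]*c[:,1]/c[:,2]+f["cy"]]
def corners(x,y,a,b,z):
    c,s=np.cos(a),np.sin(a); hx,hy,z0,z1=b
    return [(x+c*u-s*v,y+s*u+c*v,z+w) for u in(-hx,hx) for v in(-hy,hy) for w in(z0,z1)]
def render(f,name,p,z,S=4):
    im=np.zeros((420*S,560*S),np.uint8)
    for b in M[name]:
        h=cv2.convexHull(np.float32(proj(f,corners(*p,b,z))*S))
        cv2.fillConvexPoly(im,np.int32(np.round(h*16)),255,shift=4)
    return cv2.resize(im,(560,420),interpolation=cv2.INTER_AREA)/255.
def fit(f,name,near,z=0.,yaws=np.arange(0,180,15),r=.05):
    cand=[d for d in env.trace(f,name)]
    best=None
    for d in cand:
        m=d["mask"].astype(float)
        if m.sum()<50: continue
        q=np.argwhere(m)[:,::-1].mean(0); n=proj(f,[[near[0],near[1],z+.03]])[0]
        # px per m
        if np.linalg.norm(q-n)>f["fx"]*r/(f["position"][2]-.03): continue
        cost=lambda p:1-np.minimum(m,(g:=render(f,name,(p[0],p[1],p[2]),z))).sum()/np.maximum(m,g).sum()
        ps=sorted([(cost((*near[:2],np.radians(a))),a) for a in yaws])[:3]
        for _,a in ps:
            o=minimize(cost,(*near[:2],np.radians(a)),method="Nelder-Mead",options=dict(initial_simplex=np.array([(near[0],near[1],np.radians(a))]*4)+np.vstack([np.zeros(3),np.diag([.008,.008,.15])]),xatol=2e-4,fatol=1e-4,maxiter=150))
            if best is None or o.fun<best[1]: best=(o.x,o.fun,d["score"])
    return best
def down(yaw): return [-90,0,yaw]
def show(f,name,items):
    im=f["image"].copy()
    for nm,p,z in items:
        for b in M[nm]:
            h=cv2.convexHull(np.float32(proj(f,corners(*p,b,z))))
            cv2.polylines(im,[np.int32(h)],True,(255,0,255),1)
    cv2.imwrite(name,im)
E
python3 - <<'E'
from h import *
f=env.grab_frame("top"); it=[]
N=dict(breaker=(.432,-.013),psu=(.372,-.262),controller=(.372,.259),socket=(.434,.138),relay=(.43,-.131),terminals=(.625,-.189))
for n,p in N.items():
    z=.011 if n=="terminals" else 0
    b=fit(f,n,p,z)
    if b: print(n,np.round(b[0][:2],4),round(np.degrees(b[0][2])%180,1),np.round(b[1:],2)); it.append((n,b[0],z))
show(f,"pics/fit0.png",it)
for yaw in(-90,90): print(env.inverse_kinematics([.5,0.0,.3],down(yaw)))
t0=env.read_state()["clock"]
env.goto([.5,0,.33],down(-90)); print(env.read_state()["clock"]-t0)
w=env.grab_frame("wrist"); cv2.imwrite("pics/w1.png",w["image"]); print({k:np.round(v,4).tolist() for k,v in w.items() if k!="image"})
E
```

```text
breaker [ 0.437  -0.0133] 169.7 [0.06 0.6 ]
psu [ 0.3747 -0.2705] 13.4 [0.07 0.97]
controller [0.3722 0.2638] 9.3 [0.04 0.69]
socket [0.4361 0.1461] 2.2 [0.07 0.73]
relay [ 0.4283 -0.1381] 10.2 [0.15 0.76]
terminals [ 0.6304 -0.1905] 176.8 [0.13 0.87]
[ 18.63873631   6.37808145  -6.60201036   0.         -77.01990819
 161.36126369]
[ 18.63873631   6.37808145  -6.60201036   0.         -77.01990819
 -18.63873631]
2.5999999999999996
{'fx': 319.338, 'fy': 319.338, 'cx': 278.9252, 'cy': 211.3284, 'position': [0.4993, 0.0694, 0.5128], 'orientation': [-14.9353, 0.0096, -0.0852], 'shot': 4}
```

```bash
python3 -c "
import cv2,numpy as np
cv2.imwrite('pics/c1.png',np.vstack([cv2.resize(cv2.imread('pics/fit0.png')[60:290,80:480],(780,448)),]))"
```

```text
(no output)
```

View pics/w1.png

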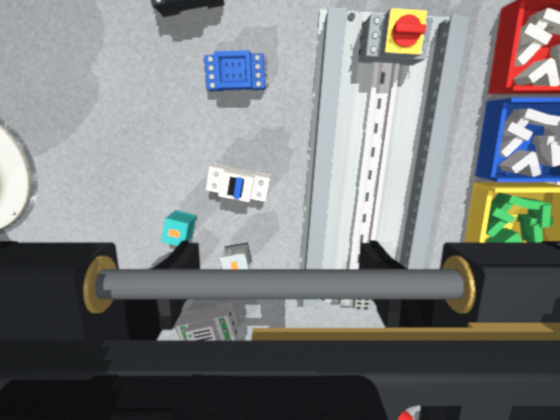

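View pics/c1.png

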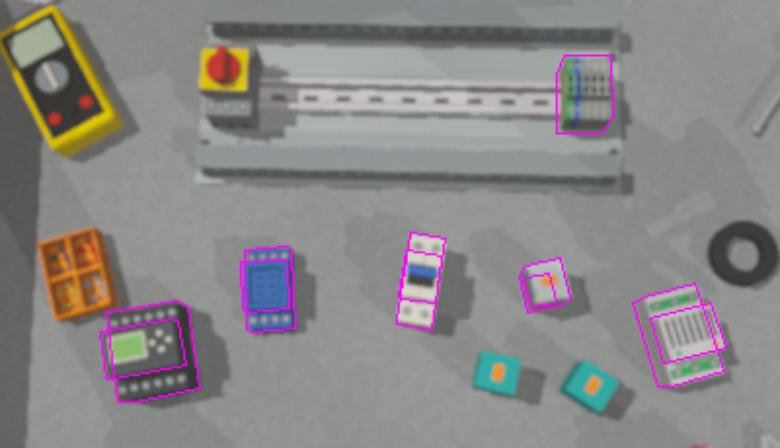

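The fits land on the right things: relay candidate at top px (361,205) is whitish with an orange tab, and the silver psu and breaker outlines match. The rail is turned a few degrees. Now a wrist view facing -y, to refine breaker, relay, psu and rail.

```bash
cat >> h.py <<'E'
def rect(f,z,x0,x1,y0,y1,s=.0005):
    # rectified view of plane z: col ~ -y , row ~ -x
    w,h=int((y1-y0)/s),int((x1-x0)/s)
    P=np.array([(x1,y1,z),(x1,y0,z),(x0,y0,z),(x0,y1,z)])
    H=cv2.getPerspectiveTransform(np.float32(proj(f,P)),np.float32([(0,0),(w,0),(w,h),(0,h)]))
    return cv2.warpPerspective(f["image"],H,(w,h),flags=cv2.INTER_CUBIC)
def rep(n,b):
    if b: print(n,np.round(b[0][:2],4),round((np.degrees(b[0][2])+90)%180-90,1),np.round(b[1:],2),flush=True)
    else: print(n,None)
E
python3 - <<'E'
from h import *
w=env.grab_frame("wrist")
for n,p in dict(breaker=(.437,-.013),socket=(.436,.146)).items(): rep(n,fit(w,n,p))
rep("switch",fit(w,"main_switch",(.64,.183),.011))
env.goto([.53,.25,.36],down(90)); 
w=env.grab_frame("wrist"); it=[]
for n,p in dict(breaker=(.437,-.013),relay=(.428,-.138),psu=(.375,-.27)).items():
    b=fit(w,n,p); rep(n,b)
    if b: it.append((n,b[0],0))
b=fit(w,"terminals",(.63,-.19),.011); rep("terminals",b)
show(w,"pics/w2.png",it); 
cv2.imwrite("pics/r2.png",rect(w,.019,.53,.75,-.2,.18))
print(w["position"],w["orientation"],env.read_state()["clock"])
E
```

```text
breaker [ 0.4373 -0.0142] -10.6 [0.04 0.84]
socket [0.4357 0.1442] 1.8 [0.03 0.85]
switch [0.656  0.1831] -5.2 [0.13 0.68]
breaker [ 0.4362 -0.0164] -15.7 [0.13 0.57]
relay None
psu None
terminals None
[0.52923761 0.17935887 0.5429105 ] [-1.48740547e+01  4.50739600e-03  1.79958413e+02] 7.5083
```

View pics/w2.png

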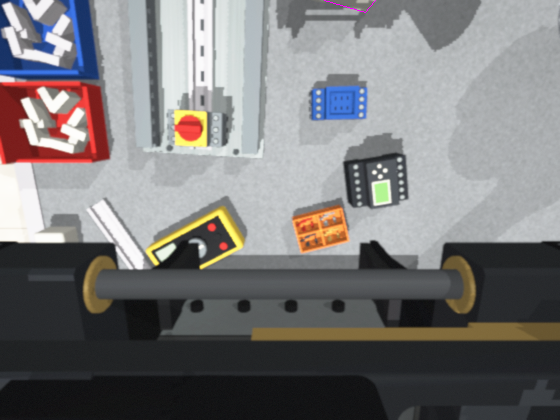

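View pics/r2.png

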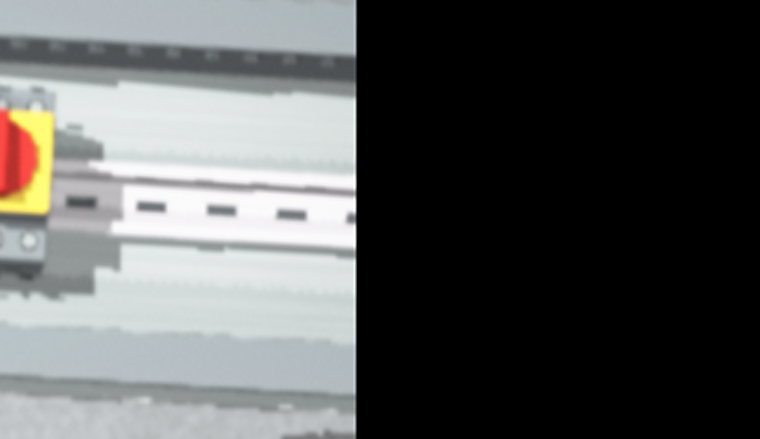

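The wrist camera looks back toward the tool, so I'll stand over the rail itself. This view shows the switch (195,130), socket (340,102), controller (378,180) and tray (320,230).

Run:
```python
from h import *
w0=env.grab_frame("wrist")
for n,p in dict(socket=(.436,.144),controller=(.372,.264)).items(): rep(n,fit(w0,n,p))
env.goto([.62,.07,.40],down(90)); 
w=env.grab_frame("wrist"); it=[]
for n,p in dict(breaker=(.437,-.013),relay=(.428,-.138),psu=(.375,-.27)).items():
    b=fit(w,n,p,r=.08); rep(n,b)
    if b: it.append((n,b[0],0))
for n,p in dict(main_switch=(.652,.183),terminals=(.63,-.19)).items(): rep(n,fit(w,n,p,.011,yaws=[-10,0,10],r=.08))
show(w,"pics/w3.png",it); 
cv2.imwrite("pics/r3.png",rect(w,.019,.53,.75,-.2,.2))
print(w["position"],w["orientation"],env.read_state()["clock"])
```

```text
socket [0.4375 0.1457] 2.4 [0.06 0.65]
controller [0.3728 0.2643] 8.5 [0.06 0.96]
breaker [ 0.4378 -0.0126] -11.3 [0.04 0.71]
relay [ 0.4299 -0.1376] 11.2 [0.05 0.82]
psu None
main_switch None
terminals [ 0.6336 -0.1944] -2.5 [0.06 0.88]
[6.19081239e-01 9.63778092e-05 5.82415502e-01] [-1.48990279e+01 -4.01789498e-02  1.79982123e+02] 8.7917
```

View pics/w3.png

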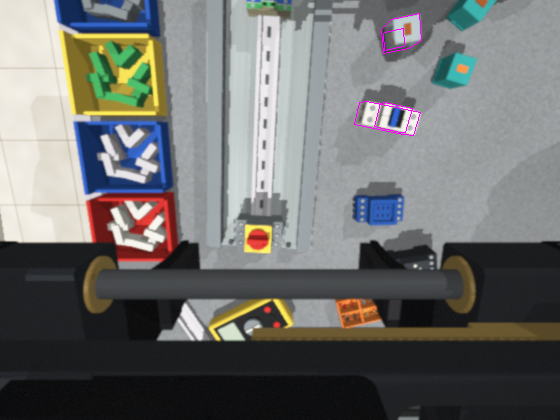

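View pics/r3.png

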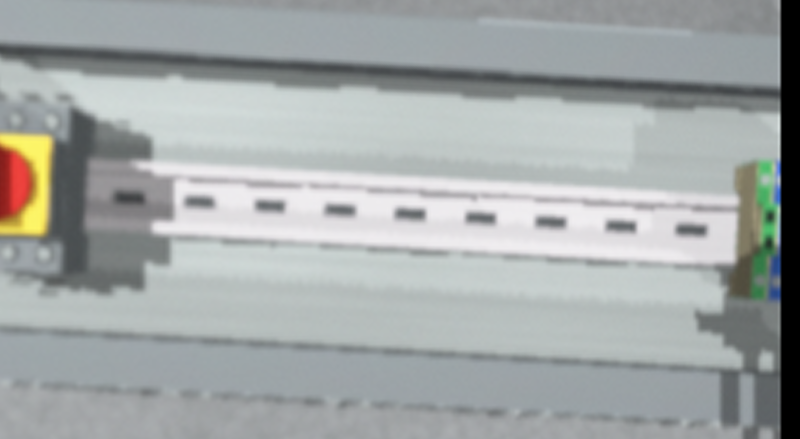

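The relay fit sits on the whitish one at (405,32), away from turquoise (455,70) and (470,10). The rail centre runs through r3 px (200,199) to (735,230), a turn of about -3.3°. The network outputs agree, so I'll start with the breaker.

```bash
cat >> h.py <<'E'
A=-3.3
def spot(s): return np.array([.6433+s*.0575,-.0047+s*.998])
def pick(p,th,tip,force=30,hi=.15):
    o=down(90+th)
    env.goto([*p,max(tip+.05,.1)],o); env.gripper_to(1.0)
    hit=env.move_straight([*p,tip],rate=.12,force_limit=12)
    env.gripper_to(0,force); st=env.read_state()
    print("pick hit",hit,"open",round(st["opening"]*87,1),"z",st["position"][2].round(4))
    env.move_straight([*p,tip+.03],rate=.1); env.move_straight([*p,hi],rate=.3)
def place(q,tip,hi=.15,th=A,opn=.78,fl=10,over=.0):
    env.goto([*q,hi],down(90+th))
    env.move_straight([*q,tip+.014],rate=.2); env.dwell(.2)
    hit=env.move_straight([*q,tip-over],rate=.03,force_limit=fl)
    st=env.read_state(); print("place hit",hit,"z",st["position"].round(4),"want",tip,"f",st["force"].round(1),"open",round(st["opening"]*87,1))
    return hit
def release(q,opn=.8,up=.15):
    env.gripper_to(opn); env.move_straight([*q,up],rate=.25); print("t",env.read_state()["clock"])
E
python3 - <<'E'
from h import *
pick((.4374,-.0133),-10.8,.047)
place(spot(.1206),.058)
w=env.grab_frame("side"); cv2.imwrite("pics/s1.png",cv2.resize(w["image"][130:270,90:310],None,fx=3,fy=3))
E
```

```text
pick hit False open 0.4 z 0.047
place hit False z [0.6502 0.1156 0.0578] want 0.058 f [ 0.6 -0.6 -0. ] open 0.2
```

View pics/s1.png

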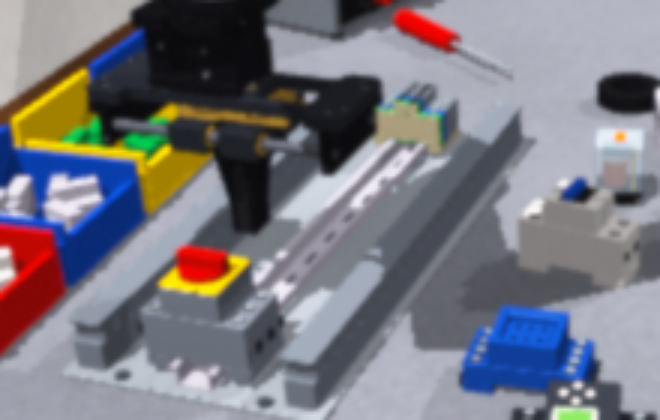

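The gripper closed empty: the breaker still stands upright on the table at (580,225). I'll look where it is now relative to the assumed pose.

Run:
```python
from h import *
q=spot(.1206); env.move_straight([*q,.2],rate=.3)
env.gripper_to(1.0)
env.goto([.437,-.0133,.25],down(90)); env.dwell(.1)
w=env.grab_frame("wrist"); b=fit(w,"breaker",(.437,-.013)); rep("br",b); show(w,"pics/w4.png",[("breaker",b[0],0)]); 
f=env.grab_frame("top"); rep("br",fit(f,"breaker",(.437,-.013))); print(env.read_state())
```

```text
br [ 0.4374 -0.0129] -11.1 [0.04 0.96]
br [ 0.452  -0.0162] -10.9 [0.65 0.67]
{'clock': 19.15, 'joint_positions': array([ 1.97162459e+01,  1.33934758e+00, -1.92926686e+01,  1.59116657e-03,
       -6.94392867e+01, -1.96970090e+01]), 'qvel': array([-0.06599686, -0.50247192, -0.12731777, -0.07269146, -0.09864187,
        0.04045056]), 'joint_torque': array([ 1.01034522e-03, -2.01753044e+01,  1.89084506e+01,  4.25817266e+00,
        7.42361764e-03, -2.91655115e-04]), 'position': array([ 0.43756612, -0.0129494 ,  0.24946066]), 'tool_rot': array([-8.99333711e+01,  2.54343304e-02,  9.00198114e+01]), 'force': array([-0.31927286, -0.66723042,  0.20982696]), 'wrist_torque': array([ 0.05683527,  0.05745709, -0.00533694]), 'opening': 1.000768956493463}
```

View pics/w4.png

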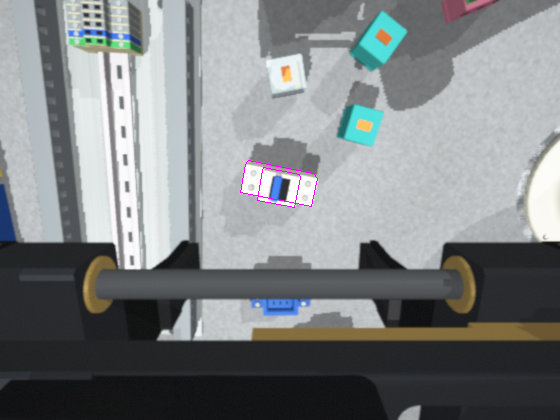

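Pose confirmed (fit cost 0.04, outline on the breaker at (280,185)), and the relay at (287,73) is whitish with a copper/orange top. I'll descend again and look from the side before and after closing.

Run:
```python
from h import *
p=(.4374,-.013); o=down(79)
env.goto([*p,.1],o); print(env.move_straight([*p,.047],rate=.12,force_limit=12))
s=env.read_state(); print(s["position"],s["tool_rot"],s["opening"])
a=env.grab_frame("side")["image"]
for op in(.7,.5,0): env.gripper_to(op,30); s=env.read_state(); print(s["opening"]*87,s["force"].round(1),s["clock"])
b=env.grab_frame("side")["image"]
c=lambda i:cv2.resize(i[100:260,220:380],(400,400),interpolation=cv2.INTER_CUBIC)
cv2.imwrite("pics/s2.png",np.hstack([c(a),c(b)]))
```

```text
False
[ 0.43870865 -0.01262921  0.04816583] [-9.01431957e+01 -6.04292876e-02  7.90374161e+01] 1.0044213058916827
61.03256278682707 [ 0.7 -0.   0.3] 21.2
43.49499514610503 [ 0.4  0.1 -0. ] 21.8417
0.25497634067631886 [0.6 0.1 1. ] 22.8167
```

View pics/s2.png

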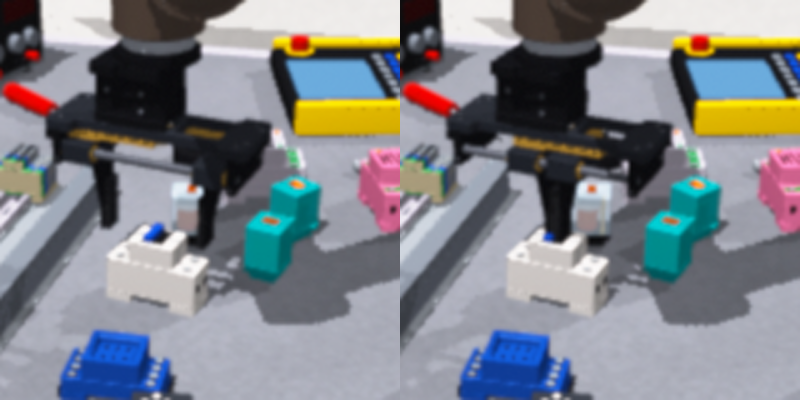

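Run:
```python
from h import *
f=env.grab_frame("side"); s=env.read_state(); p=s["position"]; print(p)
u=R.from_euler('xyz',s["tool_rot"],degrees=True).as_matrix(); print(u.round(3))
P=[p,p+.0435*u[:,2],p-.0435*u[:,2],p-.07*u[:,1],[.437,-.013,.066]]
q=proj(f,P); print(q,"crop",((q-[220,100])*2.5).round())
for j in env.read_state()["joint_positions"]: print(round(j,2),end=" ")
w=env.grab_frame("top"); q=proj(w,P); print(q)
c=w["image"][130:270,220:420].copy(); c=cv2.resize(c,None,fx=4,fy=4,interpolation=cv2.INTER_CUBIC)
for a in q: cv2.circle(c,tuple(int(v) for v in (a-[220,130])*4),4,(255,0,255),-1)
cv2.imwrite("pics/t4.png",c)
```

```text
[ 0.43741836 -0.01299467  0.04700411]
[[ 0.191  0.    -0.982]
 [ 0.982 -0.     0.191]
 [ 0.    -1.    -0.   ]]
[[283.5786715  201.50171343]
 [300.8326892  205.20207322]
 [266.83834192 197.91152107]
 [283.75938498 174.2782243 ]
 [283.80264447 194.30804725]] crop [[159. 254.]
 [202. 263.]
 [117. 245.]
 [159. 186.]
 [160. 236.]]
19.72 15.08 -36.79 0.0 -38.13 -30.72 [[295.69957176 202.89611032]
 [292.0465958  224.69507267]
 [299.29188513 181.45914911]
 [295.62527848 196.39672513]
 [295.68969721 201.45953121]]
```

View pics/t4.png

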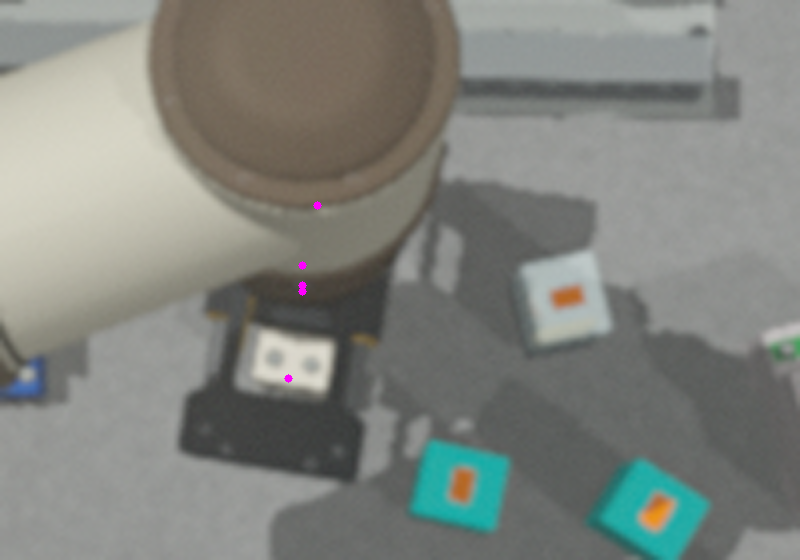

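The side view puts the fingertips about 8 px (roughly 20 mm) higher than the reported TCP projects. I'll probe the free table with closed fingers and check tip height.

Run:
```python
from h import *
env.move_straight([.4374,-.013,.11],rate=.3)
env.goto([.437,.065,.06],down(90))
print(env.move_straight([.437,.065,-.008],rate=.04,force_limit=4)); s=env.read_state(); print(s["position"],s["force"],s["clock"])
f=env.grab_frame("side"); q=proj(f,[s["position"]])[0]; print(q)
x,y=int(q[0])-40,int(q[1])-60
c=cv2.resize(f["image"][y:y+90,x:x+80],None,fx=6,fy=6,interpolation=cv2.INTER_CUBIC); cv2.circle(c,tuple(int(v) for v in (q-[x,y])*6),4,(255,0,255),-1); cv2.imwrite("pics/s3.png",c)
env.move_straight([.437,.065,.1],rate=.3)
```

```text
False
[ 0.43715144  0.06508444 -0.00781314] [-0.289497    0.16763198 -0.21085901] 25.6333
[275.82603749 238.8844326 ]
```

View pics/s3.png

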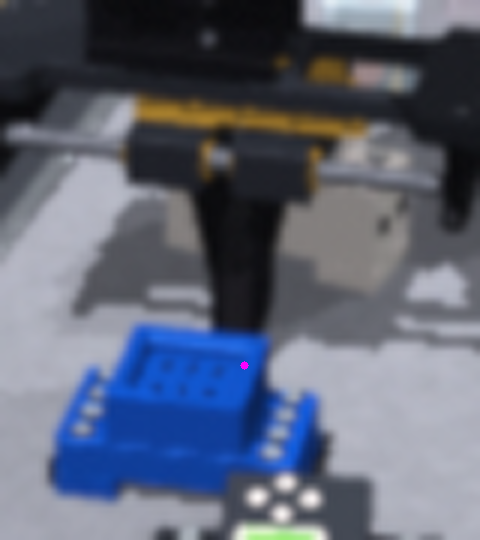

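Run:
```python
from h import *
env.move_straight([.437,.065,.0],rate=.3)
print(env.move_straight([.437,.065,-.035],rate=.03,force_limit=4)); s=env.read_state(); print(s["position"],s["force"],s["clock"])
env.move_straight([.437,.065,.1],rate=.3)
```

```text
True
[ 0.43704876  0.06502133 -0.02038334] [-1.45258273 -0.60125562  7.07190279] 27.4083
```

The table contact came at reported z = -0.020, so the true tips sit about 20 mm above the reported TCP. I'll correct for that and retry.

```bash
cat >> h.py <<'E'
DZ=.0197
_p,_pl,_r=pick,place,release
def pick(p,th,tip,force=30,hi=.15): _p(p,th,tip-DZ,force,hi)
def place(q,tip,**k): return _pl(q,tip-DZ,**k)
E
sed -i 's/max(tip+.05,.1)/max(tip+.05,.08)/' h.py
python3 - <<'E'
from h import *
pick((.4374,-.0131),-11,.0475)
q=spot(.1206)
h=place(q,.0585)
w=env.grab_frame("side"); cv2.imwrite("pics/s4.png",cv2.resize(w["image"][130:270,90:310],None,fx=3,fy=3))
E
```

```text
pick hit False open 44.8 z 0.0279
place hit False z [0.6499 0.1156 0.0389] want 0.0388 f [-3.4  0.1  2.6] open 44.8
```

View pics/s4.png

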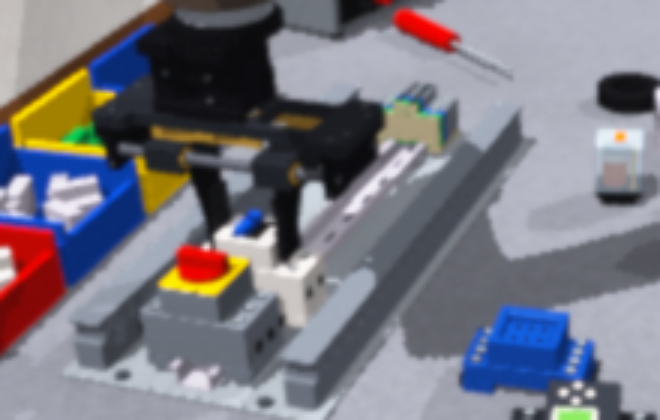

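The breaker is over the rail beside the switch and at seating height, with a light side force (-3.4 N in x). So I'll shift the rail line 1.5 mm toward -x. Release, then fetch the psu with a near look first.

```bash
sed -i 's/.6433+s/.6418+s/' h.py
python3 - <<'E'
from h import *
q=env.read_state()["position"][:2]
release(q)
w=env.grab_frame("wrist"); b=fit(w,"breaker",q,.011,yaws=[-10,0,10],r=.08); rep("breaker seated",b)
env.goto([.375,-.265,.2],down(90+13)); env.gripper_to(1.0)
w=env.grab_frame("wrist"); b=fit(w,"psu",(.375,-.27),r=.06); rep("psu",b)
show(w,"pics/w5.png",[("psu",b[0],0)]); print(env.read_state()["clock"])
E
```

```text
t 35.9833
breaker seated [0.6493 0.1156] -3.4 [0.06 0.76]
psu [ 0.3745 -0.2701] 12.9 [0.04 0.64]
38.55
```

View pics/w5.png

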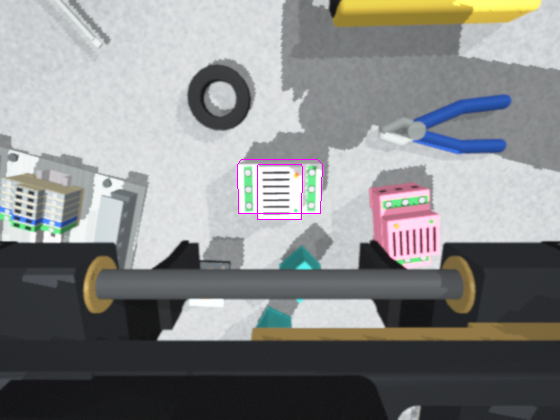

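The outline sits on the silver psu at (280,188); the pink one at (405,220) is the look-alike. Carrying on with the psu and controller, checked numerically.

Run:
```python
from h import *
pick((.3745,-.2701),12.9,.0475)
q=spot(.0522); h=place(q,.0585)
if not h or env.read_state()["position"][2]<.0385+.002:
    release(q)
    w=env.grab_frame("wrist")
    rep("psu seated",fit(w,"psu",q,.011,yaws=[-10,0,10],r=.08)); rep("breaker",fit(w,"breaker",(.649,.1156),.011,yaws=[-10,0,10],r=.08))
    env.goto([.373,.264,.2],down(98.5)); env.gripper_to(1.0)
    w=env.grab_frame("wrist"); rep("controller",fit(w,"controller",(.3727,.264),r=.06)); rep("tray",fit(w,"screw_tray",(.464,.359),r=.06))
    print(env.read_state()["clock"])
```

```text
pick hit False open 45.1 z 0.0279
place hit False z [0.6445 0.0474 0.0389] want 0.0388 f [-2.4  0.2  1.6] open 44.2
t 45.9167
psu seated [0.6437 0.0478] -3.1 [0.04 0.96]
breaker [0.649  0.1153] -2.8 [0.52 0.61]
controller [0.3719 0.2642] 9.8 [0.04 0.62]
tray None
48.175
```

```bash
sed -i 's/.6418+s/.6409+s/' h.py
python3 - <<'E'
from h import *
pick((.3722,.2642),9.4,.0475)
q=spot(-.0342); h=place(q,.0585)
if not h or env.read_state()["position"][2]<.0385+.002:
    release(q)
    w=env.grab_frame("wrist")
    rep("contr seated",fit(w,"controller",q,.011,yaws=[-10,0,10],r=.08)); rep("psu",fit(w,"psu",(.6437,.0478),.011,yaws=[-10,0,10],r=.08))
    env.goto([.436,.145,.2],down(92)); env.gripper_to(1.0)
    w=env.grab_frame("wrist"); rep("socket",fit(w,"socket",(.436,.145),r=.06))
    print(env.read_state()["clock"])
E
```

```text
pick hit False open 44.5 z 0.0279
place hit False z [ 0.6395 -0.0388  0.0389] want 0.0388 f [ 2.3  0.9 -1.3] open 44.4
t 55.4917
contr seated [ 0.6388 -0.0392] -3.4 [0.03 0.82]
psu [0.6436 0.0473] -3.3 [0.49 0.92]
socket [0.436  0.1454] 1.9 [0.04 0.67]
57.4583
```

Run:
```python
from h import *
pick((.436,.1454),1.9,.0275)
q=spot(-.1166); h=place(q,.0385)
if not h or env.read_state()["position"][2]<.0385-DZ+.002:
    release(q,.75)
    env.goto([*q,.2],down(90+A)); w=env.grab_frame("wrist"); b=fit(w,"socket",q,.011,yaws=[-10,0,10],r=.06); rep("socket seated",b)
    env.goto([.4295,-.1376,.2],down(90+11)); env.gripper_to(1.0)
    w=env.grab_frame("wrist"); rep("relay",fit(w,"relay",(.4295,-.1376),r=.04))
    print(env.read_state()["clock"])
```

```text
pick hit False open 47.6 z 0.0079
place hit False z [ 0.6348 -0.1211  0.0189] want 0.0188 f [2.1 0.5 1. ] open 47.7
t 64.8167
socket seated [ 0.6344 -0.1208] -3.3 [0.04 0.68]
relay [ 0.4298 -0.1392] 10.5 [0.04 0.96]
66.8667
```

Run:
```python
from h import *
pick((.4298,-.1390),10.7,.022,force=25,hi=.17)
q=(.6346,-.1209); h=place(q,.071,hi=.17,fl=18,over=.001)
print(env.read_state()["wrist_torque"].round(2),env.read_state()["clock"])
```

```text
pick hit False open 39.8 z 0.0023
place hit False z [ 0.6343 -0.1209  0.0513] want 0.0513 f [-2.9  0.5  5.9] open 40.2
[0.39 0.99 0.02] 72.6917
```

Run:
```python
from h import *
q=env.read_state()["position"][:2]
release(q,.65,.2)
env.goto([.62,.04,.33],down(90)); w=env.grab_frame("wrist"); it=[]
for n,p,z in [("relay",(.6345,-.1209),.049),("socket",(.6345,-.1209),.011),("controller",(.639,-.039),.011),("psu",(.6437,.0475),.011),("breaker",(.649,.1156),.011),("terminals",(.6315,-.192),.011)]:
    b=fit(w,n,p,z,yaws=[-10,0,10],r=.08); rep(n,b)
    if n=="relay": it=[(n,(*p,np.radians(A)),z)]
env.goto([.4,.0,.35],down(90)) 
s=env.grab_frame("side")
show(w,"pics/w9.png",it); a=cv2.imread("pics/w9.png")[0:250,150:400]
im=np.hstack([cv2.resize(a,(400,400)),cv2.resize(s["image"][130:270,110:250],(400,400),interpolation=cv2.INTER_CUBIC)])
cv2.imwrite("pics/f9.png",im); print(env.read_state()["clock"])
for n in("screw_tray","tape"): print(n,[(d["xyz"].round(3) if hasattr(d["xyz"],"round") else d["xyz"],d["score"]) for d in env.search_frame(env.grab_frame("top"),n)][:1])
```

```text
t 74.075
relay [ 0.6335 -0.1204] -2.9 [0.05 0.85]
socket [ 0.6344 -0.121 ] -3.6 [0.49 0.71]
controller [ 0.6384 -0.0389] -3.0 [0.03 0.86]
psu [0.6437 0.0476] -2.4 [0.04 0.84]
breaker [0.6492 0.1154] -3.7 [0.05 0.75]
terminals [ 0.6327 -0.1941] -1.3 [0.05 0.6 ]
76.2167
screw_tray [([0.427, 0.3443, 0.0072], 0.57)]
tape [([0.4611, -0.3437, 0.0152], 0.74)]
```

View pics/f9.png

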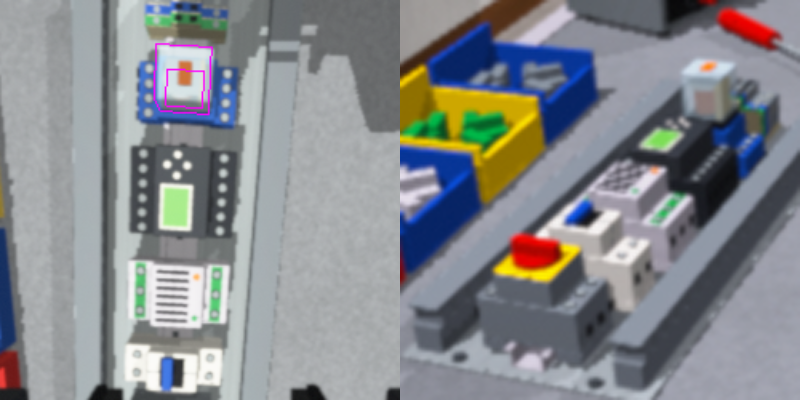

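All seated and in order, and the relay outline matches. The tray reading differs from its start, perhaps because the arm hides part of it. I'll check the tray and the relay's height once more, with the arm moved away.

Run:
```python
from h import *
env.goto([.35,-.3,.35],down(90)); f=env.grab_frame("top")
print([(np.round(d["xyz"],3),round(d["score"],2)) for d in env.search_frame(f,"screw_tray")][:2])
rep("tray",fit(f,"screw_tray",(.464,.359)))
s=env.grab_frame("side")
m=[d["mask"] for d in env.trace(s,"relay")]; m=min(m,key=lambda k:np.linalg.norm(np.argwhere(k)[:,::-1].mean(0)-proj(s,[[.634,-.121,.08]])[0])).astype(float)
for z in np.arange(.043,.062,.002):
    g=render(s,"relay",(.634,-.1207,np.radians(A)),z); ys=np.argwhere(g>.5)[:,0]; print(round(z,3),round(np.minimum(m,g).sum()/np.maximum(m,g).sum(),3),ys.min())
print("mask top",np.argwhere(m)[:,0].min(),env.read_state()["clock"])
```

```text
[(array([0.459, 0.358, 0.006]), 0.75)]
tray [0.4574 0.3519] 15.5 [0.05 0.73]
0.043 0.78 152
0.045 0.818 151
0.047 0.832 151
0.049 0.829 150
0.051 0.819 149
0.053 0.797 148
0.055 0.768 148
0.057 0.729 147
0.059 0.684 146
0.061 0.642 145
mask top 151 77.8333
```

The tray is back at its starting reading, within the network's scatter. The relay height fits 47-49 mm, and 49 mm is home. Handing in.

```bash
python3 -c "
from h import *
env.dwell(.3); env.close_job()"
```

```text
the job is handed in; nothing more can be done
```

The rail is fitted out in order from the main switch (breaker, power supply, controller, relay socket) and the relay is plugged in. I handed the job in at about 78 s; no verdict is reported.

- **Units:** The last wrist pictures fit the breaker, power supply, controller and relay well. All are within about 1 mm of the line I placed along and within about 1° of the rail's angle, except the breaker, which sits about 1.5 mm off after I shifted that line. Planned gaps were about 23 mm. The last fits give roughly 21 to 26 mm, counting the less certain switch and terminals fits. The socket's last fit was poor because the relay hides it, but it fitted well just after seating.
- **Relay:** The side camera fits its origin best at 47–49 mm above the table; fully home is 49 mm. Insertion stopped at the expected height with about 6 N.
- **Tray and tape:** The tape read the same as at the start. The tray read 37 mm off while the arm was partly in the way. With the arm clear it was about 5 mm from its first reading, which is camera scatter.

**What went wrong or disagreed:**
- My first two grasps of the breaker closed on air. A touch on the table showed the fingertips are about 20 mm above the reported tool position, so I corrected for that from then on.
- Two cameras differed by about 1–2 mm on the rail's position. I shifted the rail line slightly after feeling small side forces of 2–3.5 N while seating.

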